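# Pop open the marker box

## Task

Press down the red release tab on the near side of the marker box with a fingertip so that its sprung yellow lid pops up, then push the lid over backwards until it is fully open and stays there by itself. Do it gently, by pressing and pushing only: do not grip or force the lid, and leave the jar, cup, spoon and pen around the box where they are. Finish with the tab sprung back and the hand clear of everything.

Things in the scene. Friction and masses are not known exactly. Their poses are not given: they have to be found in the camera images.
- case: Clear plastic marker box, 140 (x) by 190 (y) by 75 mm high, fixed on a thin blue tray, filled with markers up to 40 mm above the table. Origin: centre of its underside, on the table. Its +x points to the hinge side (away from the robot, give or take its yaw), its -x side carries the red tab, +z is up.
- tab_press (a point): The point to press: on the upper face of the red tab, on the box's middle line. It starts 42 mm outside the box's -x wall and 62 mm above the table, and moves with the tab. The tab plate is 44 mm wide (y), and ends 15 mm outboard of this point, 57 mm from the wall. A red hook, 30 mm wide, stands up from its inner end, 30 mm inboard of this point, to 87 mm above the table, and holds the lid down.
- tab (a joint): Release tab, a sprung rocker about the box's y axis, pivot 30 mm inboard of tab_press: 0 at rest, grows as the outer end is pressed down, 0.3 rad at the stop (tab_press then about 9 mm lower). It lets go of the lid at about 0.14 rad; about 3 N at tab_press reaches that, about 5 N the stop. It springs back when let go.
- lid_edge (a point): Middle of the lid's free front edge, at its underside; it moves with the lid. Closed it is 75 mm above the table, right over the box's -x wall. The yellow lid is a flat plate 140 by 190 by 6 mm with a catch tongue 30 mm wide that juts out 8 mm more beyond this point.
- lid_hinge (a point): Hinge of the lid: middle of its axis (the box's y axis), on the +x wall of the box, 75 mm above the table, at the level of the lid's underside, 140 mm from lid_edge.
- lid (a joint): Lid angle: 0 closed and latched. When let go, a short spring plunger lifts it to about 0.45 rad, where it rests loosely (lid_edge then about 60 mm higher than when closed). From there it swings freely (needs about 1 N at the edge): let go below upright (1.57 rad) it falls back on the plunger, beyond upright it falls open slowly to its stop at 1.92 rad, leaning back 50 mm beyond the hinge, and stays there.
- jar: Loose glass jar with a green cap, 60 mm across, 85 mm high, standing beside the box; leave it alone. Origin: centre of its underside.
- cup: Loose blue ceramic cup, 76 mm across, 90 mm high, with three crayons sticking out to about 125 mm, standing beside the box; leave it alone. Origin: centre of its underside.
- spoon: Loose steel spoon, 180 mm long, lying on the table along its x axis; leave it alone. Origin: near its middle, on the table.
- pen: Loose marker pen with a black cap, 140 mm long, 14 mm thick, lying on the table along its x axis; leave it alone. Origin: its middle, on the table.

How it is judged:
By the outcome, as a careful person would: the job done as asked, in the order asked, and still so for the second after the job is handed in, with the robot touching nothing.
It also fails if it takes over 42 s, if anything falls off the work surface, if the arm or the gripper's body presses on something with over 40 N, if the wrist force passes 120 N, or if a joint passes its speed limit or range.

## Robot

A 6-joint arm with a two-finger parallel gripper is mounted at the origin on the work surface. World frame = base frame: x ahead of the robot, y to its left, z up, the work surface at z = 0. Lengths are in m, angles in rad, forces in N, time in s.
With the tool pointing down it reaches from about 0.35 to 0.775 m from the base axis. Payload 7.3 kg.
Tool frame: the origin (TCP) lies midway between the tips of the shut fingers; the grasp point (between the pads) lies 19 mm behind it (robot.grip_depth is the z of the grasp point in the tool frame, in m); z points along the fingers, y is the line along which they close (so a half turn about z gives the same grasp; the last joint's range is limited). The gripper opens to 92 mm and grips with 3 to 60 N. Pads are 19 mm wide; open, the fingers measure 130 mm over their backs; the gripper's body (75 mm by 190 mm) begins 47 mm behind the grasp point.
Start: joints at [-1.332, 0.342, 1.524, -0, 1.275, -0.146], TCP at [0.197, -0.487, 0.187] pointing down, gripper open.
Joint ranges: [-2.53, 2.53], [-0.77, 2.02], [0.04, 2.7], [-1, 4.14], [0.28, 2.66], [-3.11, 3.11]. Speed limits (rad/s): [2.57, 2.57, 3.14, 3.14, 3.14, 3.14].

## Interface

Orientations are given as [roll, pitch, yaw] about the fixed x, y, z axes, in that order (R = Rz(yaw) Ry(pitch) Rx(roll)).
In Python, from cell import robot, viewer gives the robot as it stands.
- The arm moves only by the tool step_arm, never from a script. Its argument "increments" is a list of rows, each an object with "delta_pos": the shift along the tool's x, y, z in cm, a list of three; "dr": the turn, a rotation vector about the tool's x, y, z in degrees, a list of three; "fingers": the closure, from -1 (fully open) to 1 (shut), so that 0 is half open. In form: [{"delta_pos": [tx, ty, tz], "dr": [wx, wy, wz], "fingers": fingers}, ...]. A call has exactly 5 rows; each row is the pose to reach, as a shift and turn from the pose commanded when the call began, along the tool's axes at that moment; what a row does not reach only later rows make up. A row lasts 1/8 s, in which the tool goes at most 62.5 mm and 10.7 degrees, less where a joint would pass 70% of its speed; a pose out of reach is approached as far as the arm can. A call with a gripper value outside its range is refused whole. The fingers move at their own pace and stop on an object; "newtons" is the grip in N (left out, the last holds). Time passes only in rows, so rows that repeat a pose let the fingers close, or fill a call up. It gives the time, the measured TCP pose, the force, the opening and the grip force at its end, in the units of the state.
- robot.observe(): the state, without advancing time (a new reading comes with each control period).
- viewer.read_camera(name): name is "scene" or "top" or "wrist"; returns the picture (400x640x3 uint8, red, green, blue); there is no depth.
- viewer.camera_params(name): a dict with "K" (3x3 intrinsics, pixels), "T" (4x4, takes a point from camera to world coordinates). Camera axes: x right, y down, z forward; pixel columns grow to the right and rows downward; lengths in m; the calibration is good to about 2 mm. A picture is of the moment at which its call begins: read the wrist's pose just before it. camera_params takes no time and is no camera call; for the wrist camera it gives the pose at the moment of the call.
- robot.hand_in(): hands the job in; it is judged then, once.
The state is a dict: "time": time; "qpos": joint angles; "qvel": joint speeds; "joint_efforts": joint torques, N m; "tool_pos": TCP position; "tool_rot": TCP orientation; "contact_force": force on the tool from outside, world axes, zero at the start; "torque": the same for the moment, N m; "opening": finger opening in m; "grip_force": force on a finger pad.
Only numpy, scipy, OpenCV 4.12 (cv2) and the standard library are available. Lean on these libraries where they do the work, as an engineer would, in place of code of your own. Each camera call takes 0.05 s, during which the arm holds its last target. There are 200 camera calls.

## Working session

There is one attempt and no reset: what is moved stays moved. The work goes in short steps, Python scripts to look and compute and a tool call to move; the robot and the scene stay as the last step left them, time stands still between calls to the robot, and variables do not carry over. Pictures are saved under pics/ and viewed, at most 10 in all, crops included, and the job is handed in when it is done.

Besides the shell and the picture viewer there is one more tool, called after "Call:" as name([rows], argument=value, ...), one row to a line, values as JSON. step_arm: Moves the arm, as the interface text tells. Its arguments: {"type":"object","properties":{"increments":{"type":"array"},"newtons":{"type":"number"}},"required":["increments"]}

```bash
mkdir -p pics; ls
python3 - <<'E'
from cell import robot, viewer
import cv2,numpy as np
a=viewer.read_camera("top");b=viewer.read_camera("scene")
cv2.imwrite("pics/top.png",a[:,:,::-1]);cv2.imwrite("pics/scene.png",b[:,:,::-1])
for n in("top","scene"):
    p=viewer.camera_params(n);print(n,np.round(p["K"],1).tolist(),np.round(p["T"],3).tolist())
s=robot.observe();print(s["tool_pos"],s["tool_rot"],s["time"],s["contact_force"])
E
```

```text
pics
top [[499.2, 0.0, 318.4], [0.0, 499.2, 196.6], [0.0, 0.0, 1.0]] [[-0.005, -0.997, 0.076, 0.469], [-1.0, 0.004, -0.01, 0.069], [0.01, -0.076, -0.997, 1.242], [0.0, 0.0, 0.0, 1.0]]
scene [[414.9, 0.0, 322.3], [0.0, 414.9, 188.9], [0.0, 0.0, 1.0]] [[0.869, 0.421, -0.259, 0.842], [0.495, -0.732, 0.468, -0.37], [0.008, -0.535, -0.845, 0.906], [0.0, 0.0, 0.0, 1.0]]
[ 0.19698229 -0.48620711  0.18681698] [-3.14023292e+00 -1.87011250e-04  3.84795753e-01] 0.1 [0.47059191 0.31531792 0.09101754]
```

View pics/top.png

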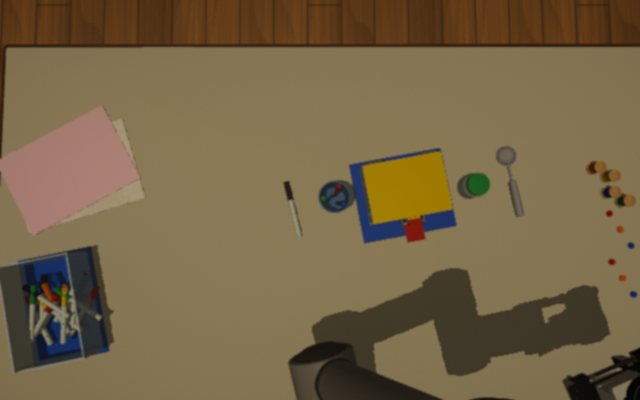

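View pics/scene.png

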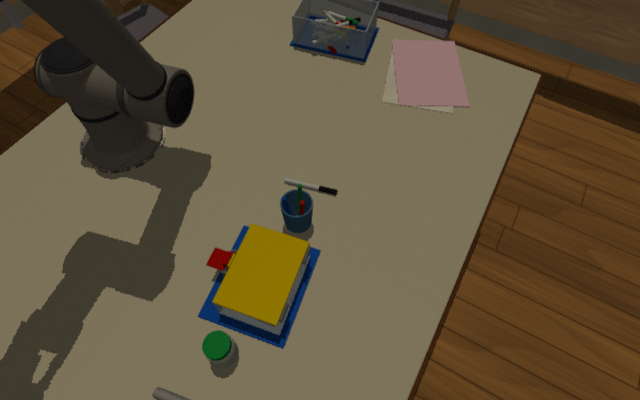

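The top view shows the yellow lid centred near (408,188), the red tab at (415,230), the cup at (336,196) and the jar at (475,185). The scene view agrees: tab at (220,259), lid at (263,272).

```bash
cat > h.py <<'E'
import cv2,numpy as np
from cell import robot,viewer
from scipy.spatial.transform import Rotation as R
def ray(p,uv,z):
    d=p["T"][:3,:3]@np.linalg.solve(p["K"],[uv[0],uv[1],1.]);o=p["T"][:3,3]
    return o+d*(z-o[2])/d[2]
def pix(p,X):
    c=np.linalg.inv(p["T"])@np.r_[X,1];c=p["K"]@c[:3];return c[:2]/c[2]
def big(img,col):
    h=cv2.cvtColor(img,cv2.COLOR_RGB2HSV)
    lo,hi={"y":((20,150,90),(32,255,255)),"r":((0,190,80),(6,255,255)),"g":((50,120,50),(80,255,255))}[col]
    m=cv2.inRange(h,lo,hi)
    c=cv2.findContours(m,0,1)[0];return max(c,key=cv2.contourArea)
def intool(Xs):
    s=robot.observe();r=R.from_euler("xyz",s["tool_rot"])
    return r.inv().apply(np.array(Xs)-s["tool_pos"])*100
E
python3 - <<'E'
from h import *
p=viewer.camera_params
for n in("top","scene"):
    P={k:np.array(v) for k,v in p(n).items()}
    im=cv2.imread(f"pics/{n}.png")[:,:,::-1].copy()
    for c,z in(("y",.081),("r",.063),("g",.085)):
        k=big(im,c); pts=np.array([ray(P,u,z)[:2] for u in k[:,0].astype(float)],np.float32)
        (cx,cy),sz,an=cv2.minAreaRect(pts);print(n,c,np.round([cx,cy],4),np.round(sz,3),round(an,1), cv2.boundingRect(k))
    if n=="top": print("cup",ray(P,(336,196),.09))
    else: print("cup",ray(P,(297,199),.09))
E
```

```text
top y [ 0.5772 -0.1499] [0.145 0.191] 10.5 (362, 152, 91, 72)
top r [ 0.4792 -0.1679] [0.047 0.04 ] 10.2 (405, 219, 20, 22)
top g [ 0.5852 -0.3153] [0.052 0.047] 89.8 (467, 174, 23, 21)
cup [0.55796609 0.01693925 0.09      ]
scene y [ 0.5774 -0.1508] [0.145 0.191] 10.5 (213, 223, 96, 103)
scene r [ 0.4778 -0.1694] [0.041 0.043] 11.9 (207, 248, 25, 22)
scene g [ 0.5881 -0.3179] [0.049 0.051] 36.5 (203, 331, 27, 29)
cup [0.55475792 0.02962005 0.09      ]
```

```bash
cat >> h.py <<'E'
C=np.array([.581,-.1495,0]);YAW=np.radians(10.4);B=R.from_euler("z",YAW)
def target(t): return R.from_euler("z",YAW)*R.from_euler("x",np.pi)*R.from_euler("y",np.radians(t))
def go(xs,t):  # box-frame points (mm) -> tool-axes cm, rotvec deg
    s=robot.observe();r=R.from_euler("xyz",s["tool_rot"])
    print("t",round(s["time"],2),"rv",np.round(np.degrees((r.inv()*target(t)).as_rotvec()),1),"F",np.round(s["contact_force"],1))
    print(" box-frame TCP mm",np.round(B.inv().apply(s["tool_pos"]-C)*1000,1), "tilt axis z",np.round(B.inv().apply(r.apply([0,0,1])),2))
    for x in xs: print(x,np.round(intool([C+B.apply(np.array(x)/1000)])[0],2))
E
python3 - <<'E'
from h import *
go([(-112,0,120)],40)
E
```

```text
t 0.1 rv [-4.1 39.9 11.1] F [0.5 0.3 0.1]
 box-frame TCP mm [-438.5 -261.9  186.8] tilt axis z [-0.  0. -1.]
(-112, 0, 120) [ 37.26 -19.05   6.71]
```

Call:
step_arm([
  {"delta_pos": [5, -2.5, 0], "dr": [-0.8, 8, 2.2], "fingers": 1},
  {"delta_pos": [10, -5, 0.5], "dr": [-1.6, 16, 4.4], "fingers": 1},
  {"delta_pos": [15, -7.5, 1], "dr": [-2.5, 24, 6.7], "fingers": 1},
  {"delta_pos": [20, -10, 1.5], "dr": [-3.3, 32, 8.9], "fingers": 1},
  {"delta_pos": [25, -12.5, 2], "dr": [-4.1, 39.9, 11.1], "fingers": 1},
], newtons=20)

```text
time: 0.72
tool_pos: [0.3827, -0.276, 0.1676]
tool_rot: [3.14, -0.703, 0.181]
contact_force: [1.0, 0.4, -0.9]
opening: 0.0464
grip_force: 0.0
```

Run:
```python
from h import *
go([(-112,0,120)],40)
```

```text
t 0.72 rv [ 0.1 -0.3 -0. ] F [ 1.   0.4 -0.9]
 box-frame TCP mm [-217.9  -88.7  167.6] tilt axis z [ 0.65 -0.   -0.76]
(-112, 0, 120) [ 5.01 -8.89 10.46]
```

Call:
step_arm([
  {"delta_pos": [1.5, -3, 3], "dr": [0, 0, 0], "fingers": 1},
  {"delta_pos": [3, -6, 6], "dr": [0, 0, 0], "fingers": 1},
  {"delta_pos": [5, -8.9, 9.5], "dr": [0, 0, 0], "fingers": 1},
  {"delta_pos": [5, -8.9, 10.4], "dr": [0, 0, 0], "fingers": 1},
  {"delta_pos": [5, -8.9, 10.4], "dr": [0, 0, 0], "fingers": 1},
])

```text
time: 1.35
tool_pos: [0.4693, -0.1703, 0.1195]
tool_rot: [3.141, -0.698, 0.184]
contact_force: [0.3, 0.4, -0.1]
opening: 0.0009
grip_force: 0.0
```

Run:
```python
from h import *
P=viewer.camera_params("wrist");im=viewer.read_camera("wrist");cv2.imwrite("pics/w1.png",im[:,:,::-1])
P={k:np.array(v) for k,v in P.items()}
k=big(im,"r");pts=np.array([ray(P,u,.062) for u in k[:,0].astype(float)])
b=B.inv().apply(pts-C)*1000
print("red box mm",b.min(0).round(1),b.max(0).round(1),cv2.boundingRect(k))
go([(-112,0,75),(-112,0,66)],40)
```

```text
red box mm [-128.3  -21.1   62. ] [-66.9  21.8  62. ] (300, 193, 48, 66)
t 1.4 rv [ 0.  -0.   0.1] F [-0.4  0.3  0.4]
 box-frame TCP mm [-113.9   -1.   119.9] tilt axis z [ 0.64 -0.   -0.77]
(-112, 0, 75) [-2.74 -0.11  3.56]
(-112, 0, 66) [-3.32 -0.11  4.25]
```

View pics/w1.png

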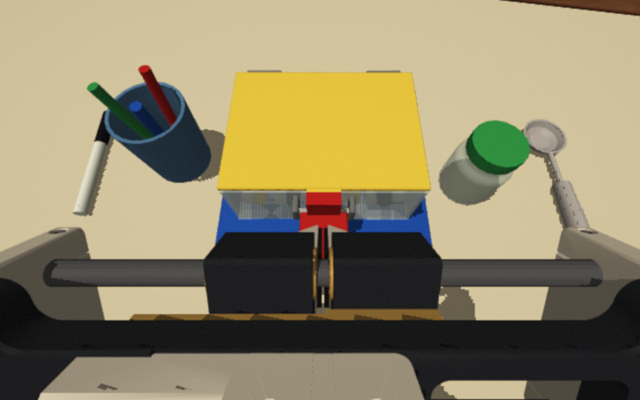

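The wrist view shows the hook and tab centred at (323,215) just ahead of the shut fingers, and the tab's outer edge falls at -128 mm (expected -127). The calibration holds.

Call:
step_arm([
  {"delta_pos": [-1.4, -0.1, 1.8], "dr": [0, 0, 0], "fingers": 1},
  {"delta_pos": [-2.7, -0.1, 3.6], "dr": [0, 0, 0], "fingers": 1},
  {"delta_pos": [-3.0, -0.1, 3.9], "dr": [0, 0, 0], "fingers": 1},
  {"delta_pos": [-3.3, -0.1, 4.2], "dr": [0, 0, 0], "fingers": 1},
  {"delta_pos": [-3.3, -0.1, 4.2], "dr": [0, 0, 0], "fingers": 1},
])

```text
time: 2.02
tool_pos: [0.4708, -0.1698, 0.067]
tool_rot: [3.139, -0.699, 0.183]
contact_force: [-0.0, 1.0, -0.2]
opening: 0.0002
grip_force: 0.0
```

Now press about 8 mm more, in steps along world down: (-0.64, 0, 0.77) per cm.

Call:
step_arm([
  {"delta_pos": [-0.13, 0, 0.15], "dr": [0, 0, 0], "fingers": 1},
  {"delta_pos": [-0.26, 0, 0.31], "dr": [0, 0, 0], "fingers": 1},
  {"delta_pos": [-0.38, 0, 0.46], "dr": [0, 0, 0], "fingers": 1},
  {"delta_pos": [-0.45, 0, 0.54], "dr": [0, 0, 0], "fingers": 1},
  {"delta_pos": [-0.45, 0, 0.54], "dr": [0, 0, 0], "fingers": 1},
])

```text
time: 2.65
tool_pos: [0.4708, -0.169, 0.0594]
tool_rot: [3.141, -0.699, 0.183]
contact_force: [0.1, -0.7, -0.2]
opening: 0.0002
grip_force: 0.0
```

```bash
cat > look.py <<'E'
import sys
from h import *
im=viewer.read_camera("scene");cv2.imwrite(f"pics/{sys.argv[1]}.png",im[:,:,::-1])
P={k:np.array(v) for k,v in viewer.camera_params("scene").items()}
k=big(im,"y")
print("yellow bbox",cv2.boundingRect(k),"poly",cv2.approxPolyDP(k,4,True)[:,0].tolist())
for th in(0,.45,1.92):
  print(th,[pix(P,C+B.apply([.07-.14*np.cos(th),y,.075+.14*np.sin(th)])).round().tolist() for y in(-.095,.095)])
go([],40)
E
python3 look.py s2
```

```text
yellow bbox (213, 224, 96, 102) poly [[251, 224], [213, 302], [275, 325], [308, 242]]
0 [[213.0, 303.0], [252.0, 224.0]]
0.45 [[212.0, 295.0], [254.0, 212.0]]
1.92 [[297.0, 316.0], [333.0, 221.0]]
t 2.7 rv [ 0.  -0.   0.1] F [ 0.2 -0.3  0.1]
 box-frame TCP mm [-111.9    0.7   59.4] tilt axis z [ 0.64 -0.   -0.77]
```

No contact yet, so the tips must be thinner than I assumed. I'll go further down in small steps.

Call:
step_arm([
  {"delta_pos": [-0.13, 0, 0.15], "dr": [0, 0, 0], "fingers": 1},
  {"delta_pos": [-0.19, 0, 0.23], "dr": [0, 0, 0], "fingers": 1},
  {"delta_pos": [-0.26, 0, 0.31], "dr": [0, 0, 0], "fingers": 1},
  {"delta_pos": [-0.26, 0, 0.31], "dr": [0, 0, 0], "fingers": 1},
  {"delta_pos": [-0.26, 0, 0.31], "dr": [0, 0, 0], "fingers": 1},
])

```text
time: 3.32
tool_pos: [0.4708, -0.1691, 0.0554]
tool_rot: [3.14, -0.699, 0.183]
contact_force: [-0.1, 0.5, -1.0]
opening: 0.0006
grip_force: 0.0
```

```bash
python3 look.py s3
```

```text
yellow bbox (213, 223, 96, 103) poly [[252, 223], [213, 302], [275, 325], [308, 242]]
0 [[213.0, 303.0], [252.0, 224.0]]
0.45 [[212.0, 295.0], [254.0, 212.0]]
1.92 [[297.0, 316.0], [333.0, 221.0]]
t 3.38 rv [ 0.  -0.   0.1] F [-0.8  0.2  0.3]
 box-frame TCP mm [-111.9    0.6   55.4] tilt axis z [ 0.64 -0.   -0.77]
```

Run:
```python
import cv2
a=cv2.imread("pics/s3.png")[170:340,140:340];cv2.imwrite("pics/c3.png",cv2.resize(a,None,fx=3.5,fy=3.5,interpolation=2))
```

```text
(no output)
```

View pics/c3.png

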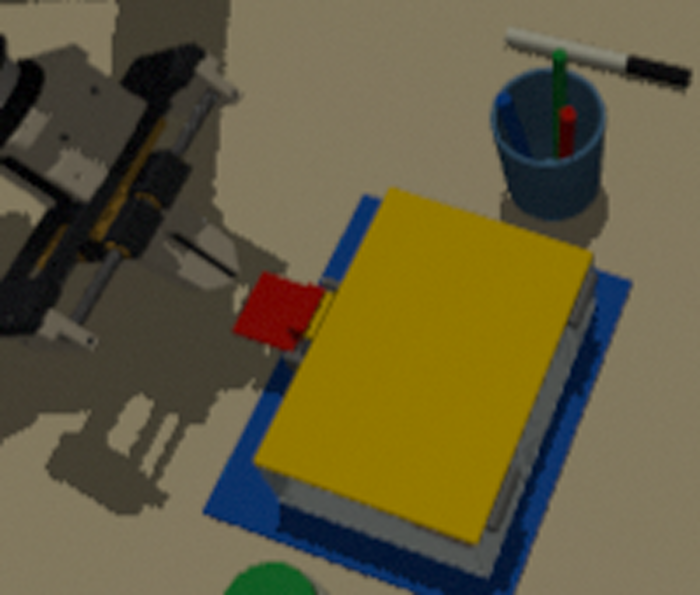

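The crop shows the fingertips at about crop (235,272), short of the tab's outer edge or level with it, and not over the red. I'll compare with the projected TCP.

Run:
```python
from h import *
P={k:np.array(v) for k,v in viewer.camera_params("scene").items()}
s=robot.observe();r=R.from_euler("xyz",s["tool_rot"])
f=lambda X:((pix(P,X)-[140,170])*3.5).round().tolist()
print("TCP",f(s["tool_pos"]),"2cm back",f(s["tool_pos"]+r.apply([0,0,-.02])),"4cm back",f(s["tool_pos"]+r.apply([0,0,-.04])))
for x in(-127,-112,-82): print(x,[f(C+B.apply([x/1e3,y,.062])) for y in(-.022,.022)])
im=viewer.read_camera("wrist");cv2.imwrite("pics/w2.png",im[:,:,::-1])
c=cv2.resize(im[130:330,200:440],None,fx=3,fy=3)[:,:,::-1];cv2.imwrite("pics/w2c.png",c)
P={k:np.array(v) for k,v in viewer.camera_params("wrist").items()}
k=big(im,"r");b=B.inv().apply(np.array([ray(P,u,.062) for u in k[:,0].astype(float)])-C)*1000
print(b.min(0).round(),b.max(0).round(),"TCP in crop",(pix(P,s["tool_pos"])-[200,130])*3)
```

```text
TCP [271.0, 309.0] 2cm back [248.0, 292.0] 4cm back [223.0, 276.0]
-127 [[230.0, 329.0], [263.0, 267.0]]
-112 [[252.0, 337.0], [285.0, 275.0]]
-82 [[296.0, 352.0], [328.0, 289.0]]
[-128.  -21.   62.] [-62.  22.  62.] TCP in crop [373.60191454 267.09693551]
```

View pics/w2c.png

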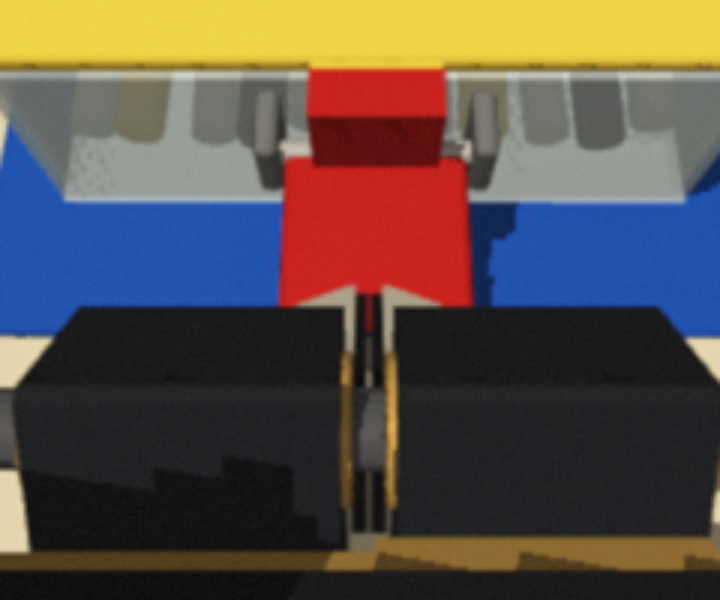

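Run:
```python
from h import *
s=robot.observe();r=R.from_euler("xyz",s["tool_rot"])
A={n:{k:np.array(v) for k,v in viewer.camera_params(n).items()} for n in("scene","wrist")}
M={n:a["K"]@np.linalg.inv(a["T"])[:3] for n,a in A.items()}
X=cv2.triangulatePoints(M["scene"],M["wrist"],np.array([208.6,249.1]),np.array([323.3,226.7]));X=X[:3,0]/X[3]
print("tip world",X,"in tool cm",intool([X]),"box",B.inv().apply(X-C)*1e3)
for d in(0,.01,.02,.03,.04):
  q=s["tool_pos"]+r.apply([0,0,-d]);print(d,pix(A["wrist"],q).round(1),pix(A["scene"],q).round(1))
print(s["qpos"].round(3))
```

```text
tip world [ 0.45515962 -0.16991481  0.08672989] in tool cm [[ 0.82264303 -0.20315951 -3.39379425]] box [-127.45827187    2.6371705    86.72989138]
0 [324.6 219. ] [217.5 258.2]
0.01 [324.6 224.2] [214.1 255.9]
0.02 [324.7 229.9] [210.7 253.5]
0.03 [324.9 236.2] [207.3 251.2]
0.04 [325.  243.2] [203.7 248.8]
[-0.95   0.388  2.307  1.428  0.629 -0.845]
```

Both views place the visible fingertips about 2–3 cm behind the reported TCP, which would put them just outboard of the tab. I'll back up, move 20 mm forward while high, and check.

Call:
step_arm([
  {"delta_pos": [1.0, 0, -1.2], "dr": [0, 0, 0], "fingers": 1},
  {"delta_pos": [2.2, 0, -2.6], "dr": [0, 0, 0], "fingers": 1},
  {"delta_pos": [3.0, 0, -2.0], "dr": [0, 0, 0], "fingers": 1},
  {"delta_pos": [3.7, 0, -1.3], "dr": [0, 0, 0], "fingers": 1},
  {"delta_pos": [3.7, 0, -1.3], "dr": [0, 0, 0], "fingers": 1},
])

```text
time: 4.05
tool_pos: [0.4909, -0.1647, 0.0884]
tool_rot: [-3.142, -0.698, 0.184]
contact_force: [-0.5, -0.1, -0.6]
opening: 0.0003
grip_force: 0.0
```

```bash
python3 look.py s4
python3 - <<'E'
from h import *
a=cv2.imread("pics/s4.png")[200:300,160:270];cv2.imwrite("pics/c4.png",cv2.resize(a,None,fx=6,fy=6,interpolation=2))
P={k:np.array(v) for k,v in viewer.camera_params("scene").items()}
s=robot.observe();r=R.from_euler("xyz",s["tool_rot"])
for x in(-.95,0,.95):
  for d in(0,2,4): print(x,d,((pix(P,s["tool_pos"]+r.apply([x/100,0,-d/100]))-[160,200])*6).round())
E
```

```text
yellow bbox (213, 224, 96, 102) poly [[251, 224], [213, 302], [275, 325], [308, 242]]
0 [[213.0, 303.0], [252.0, 224.0]]
0.45 [[212.0, 295.0], [254.0, 212.0]]
1.92 [[297.0, 316.0], [333.0, 221.0]]
t 4.1 rv [-0.1 -0.   0.1] F [-0.6  0.3  0.7]
 box-frame TCP mm [-91.7   1.4  88.4] tilt axis z [ 0.64  0.   -0.77]
-0.95 0 [363. 329.]
-0.95 2 [322. 300.]
-0.95 4 [279. 270.]
0 0 [379. 328.]
0 2 [337. 299.]
0 4 [294. 269.]
0.95 0 [394. 327.]
0.95 2 [352. 298.]
0.95 4 [309. 268.]
```

View pics/c4.png

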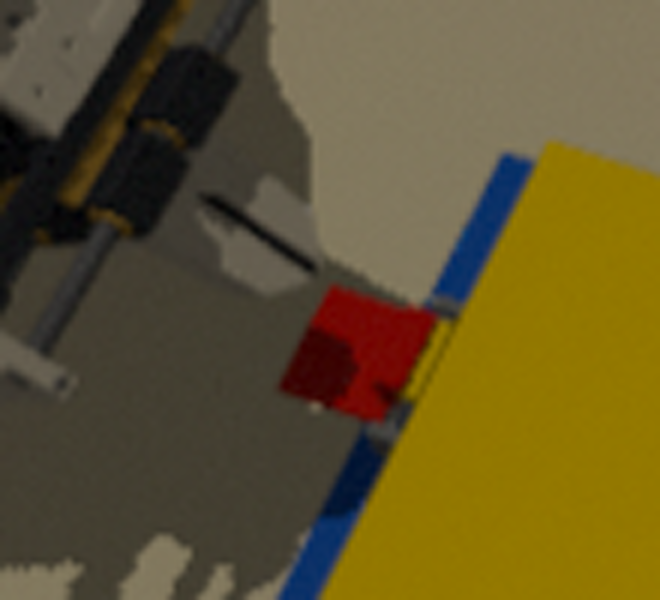

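The fingertip end shows at crop (318,270), about 3 cm back from the projected TCP, and its shadow on the tab confirms it is well above. The effective tip is about box (-108, 1, 116), so I'll move back 5 mm and descend, watching force.

Call:
step_arm([
  {"delta_pos": [-1.2, 0, 0.6], "dr": [0, 0, 0], "fingers": 1},
  {"delta_pos": [-2.0, 0, 1.6], "dr": [0, 0, 0], "fingers": 1},
  {"delta_pos": [-2.5, 0, 2.2], "dr": [0, 0, 0], "fingers": 1},
  {"delta_pos": [-2.8, 0, 2.6], "dr": [0, 0, 0], "fingers": 1},
  {"delta_pos": [-2.8, 0, 2.6], "dr": [0, 0, 0], "fingers": 1},
])

```text
time: 4.72
tool_pos: [0.4856, -0.1661, 0.0508]
tool_rot: [-3.141, -0.698, 0.182]
contact_force: [-1.1, 0.4, -0.1]
opening: 0.0003
grip_force: 0.0
```

Call:
step_arm([
  {"delta_pos": [-0.13, 0, 0.15], "dr": [0, 0, 0], "fingers": 1},
  {"delta_pos": [-0.26, 0, 0.31], "dr": [0, 0, 0], "fingers": 1},
  {"delta_pos": [-0.38, 0, 0.46], "dr": [0, 0, 0], "fingers": 1},
  {"delta_pos": [-0.45, 0, 0.54], "dr": [0, 0, 0], "fingers": 1},
  {"delta_pos": [-0.45, 0, 0.54], "dr": [0, 0, 0], "fingers": 1},
])

```text
time: 5.35
tool_pos: [0.4858, -0.1663, 0.0442]
tool_rot: [3.14, -0.699, 0.183]
contact_force: [-0.8, -0.3, 0.7]
opening: 0.0006
grip_force: 0.0
```

Call:
step_arm([
  {"delta_pos": [-0.13, 0, 0.15], "dr": [0, 0, 0], "fingers": 1},
  {"delta_pos": [-0.26, 0, 0.31], "dr": [0, 0, 0], "fingers": 1},
  {"delta_pos": [-0.38, 0, 0.46], "dr": [0, 0, 0], "fingers": 1},
  {"delta_pos": [-0.45, 0, 0.54], "dr": [0, 0, 0], "fingers": 1},
  {"delta_pos": [-0.45, 0, 0.54], "dr": [0, 0, 0], "fingers": 1},
])

```text
time: 5.98
tool_pos: [0.4859, -0.1663, 0.0372]
tool_rot: [3.14, -0.699, 0.183]
contact_force: [0.5, 0.8, 0.7]
opening: 0.0005
grip_force: 0.3
```

```bash
python3 look.py s5
python3 - <<'E'
from h import *
a=cv2.imread("pics/s5.png")[200:300,160:270];im=viewer.read_camera("wrist")[:,:,::-1];cv2.imwrite("pics/w5.png",im)
a=cv2.resize(a,None,fx=4,fy=4);b=cv2.resize(im[150:300,260:390],None,fx=2.66,fy=2.66)[:400]
b=cv2.resize(b,(346,400));cv2.imwrite("pics/c5.png",np.hstack([a,b]))
E
```

```text
yellow bbox (213, 224, 96, 102) poly [[251, 224], [213, 302], [275, 325], [308, 242]]
0 [[213.0, 303.0], [252.0, 224.0]]
0.45 [[212.0, 295.0], [254.0, 212.0]]
1.92 [[297.0, 316.0], [333.0, 221.0]]
t 6.03 rv [ 0.  -0.   0.1] F [0.8 0.3 0.5]
 box-frame TCP mm [-96.6   0.6  37.2] tilt axis z [ 0.64 -0.   -0.77]
```

View pics/c5.png

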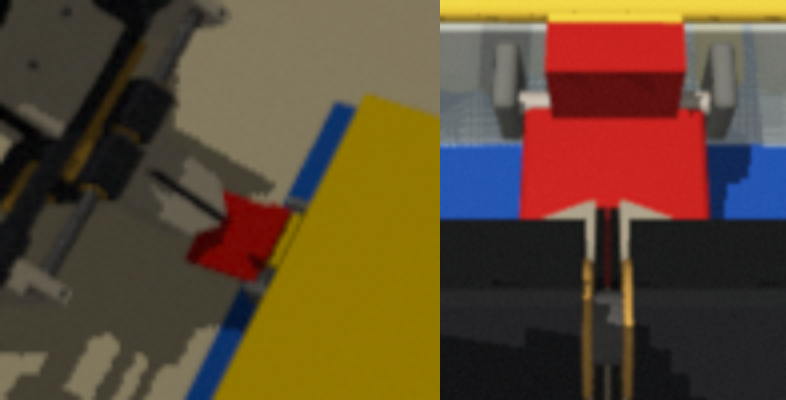

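The tip now overlaps the tab's outer part, at left crop (222,215), with its shadow close by and contact imminent. I'll continue down.

Call:
step_arm([
  {"delta_pos": [-0.13, 0, 0.15], "dr": [0, 0, 0], "fingers": 1},
  {"delta_pos": [-0.26, 0, 0.31], "dr": [0, 0, 0], "fingers": 1},
  {"delta_pos": [-0.38, 0, 0.46], "dr": [0, 0, 0], "fingers": 1},
  {"delta_pos": [-0.38, 0, 0.46], "dr": [0, 0, 0], "fingers": 1},
  {"delta_pos": [-0.38, 0, 0.46], "dr": [0, 0, 0], "fingers": 1},
])

```text
time: 6.7
tool_pos: [0.4859, -0.1664, 0.0313]
tool_rot: [3.14, -0.699, 0.183]
contact_force: [-0.3, 0.4, 1.3]
opening: 0.0004
grip_force: 0.7
```

```bash
python3 look.py s6|sed '2,4d'
```

```text
yellow bbox (213, 213, 97, 113) poly [[253, 213], [228, 254], [231, 258], [213, 295], [276, 325], [309, 242]]
t 6.75 rv [ 0.  -0.   0.1] F [-0.3  1.1  2.3]
 box-frame TCP mm [-96.6   0.6  31.3] tilt axis z [ 0.64 -0.   -0.77]
```

The lid popped: the yellow front corners are now at (213,295) and (253,213), matching the prediction for 0.45 rad. Next I rise off the tab and tilt to 55° in front of the lid edge.

Call:
step_arm([
  {"delta_pos": [1.0, 0, -1.8], "dr": [0, 0, 0], "fingers": 1},
  {"delta_pos": [2.6, 0, -3.7], "dr": [0, 3, 0], "fingers": 1},
  {"delta_pos": [4.5, 0, -4.5], "dr": [0, 9, 0], "fingers": 1},
  {"delta_pos": [6.0, 0, -4.4], "dr": [0, 15, 0], "fingers": 1},
  {"delta_pos": [6.0, 0, -4.4], "dr": [0, 15, 0], "fingers": 1},
])

```text
time: 7.38
tool_pos: [0.5025, -0.1631, 0.1024]
tool_rot: [-3.138, -0.959, 0.178]
contact_force: [-0.2, -0.5, -0.6]
opening: 0.0004
grip_force: 0.0
```

```bash
python3 look.py s7|sed '2,4d'
python3 - <<'E'
from h import *
s=robot.observe();print(s["qpos"].round(3))
a=cv2.imread("pics/s7.png")[180:310,150:320];im=viewer.read_camera("wrist")[:,:,::-1];cv2.imwrite("pics/w7.png",im)
cv2.imwrite("pics/c7.png",np.hstack([cv2.resize(a,None,fx=3,fy=3),cv2.resize(im[90:300,255:390],(250,390))]))
P={k:np.array(v) for k,v in viewer.camera_params("scene").items()}
r=R.from_euler("xyz",s["tool_rot"])
print("TCP,tip in crop",((pix(P,s["tool_pos"])-[150,180])*3).round(),((pix(P,s["tool_pos"]+r.apply([.005,0,-.032]))-[150,180])*3).round())
E
```

```text
yellow bbox (213, 213, 97, 113) poly [[253, 213], [228, 254], [231, 258], [213, 295], [276, 325], [309, 242]]
t 7.42 rv [ -0.1 -14.9  -0.1] F [-0.6 -0.4  0.3]
 box-frame TCP mm [-79.6   0.8 102.5] tilt axis z [ 0.82  0.   -0.58]
[-1.041  0.436  2.369  1.665  0.883 -1.155]
TCP,tip in crop [231. 222.] [194. 198.]
```

View pics/c7.png

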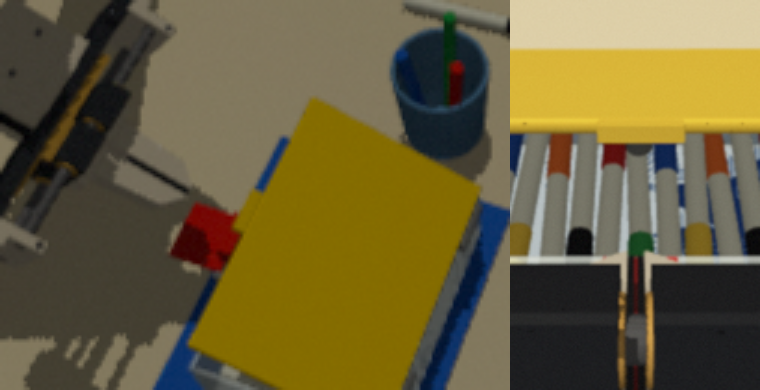

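The crop shows the tip at (190,190), close to my effective-tip prediction, and the wrist view shows the tips below the raised lid's tongue. Tilt of 55° was reached. Now I go under the edge and start lifting along the lid's arc.

Call:
step_arm([
  {"delta_pos": [0.5, 0, 2.1], "dr": [0, 0, 0], "fingers": 1},
  {"delta_pos": [1.3, 0, 3.3], "dr": [0, 0, 0], "fingers": 1},
  {"delta_pos": [2.6, 0, 4.3], "dr": [0, 0, 0], "fingers": 1},
  {"delta_pos": [3.5, 0, 4.3], "dr": [0, 0, 0], "fingers": 1},
  {"delta_pos": [4.4, 0, 4.2], "dr": [0, 0, 0], "fingers": 1},
])

```text
time: 8.1
tool_pos: [0.5621, -0.1517, 0.1157]
tool_rot: [3.139, -0.959, 0.186]
contact_force: [-0.0, -0.9, -0.8]
opening: 0.0006
grip_force: 0.3
```

```bash
python3 look.py s8|sed '2,4d'
```

```text
yellow bbox (215, 210, 96, 116) poly [[257, 210], [242, 240], [235, 243], [215, 293], [276, 325], [310, 243]]
t 8.15 rv [  0.  -15.    0.2] F [0.6 0.1 1.7]
 box-frame TCP mm [-18.4   0.9 116.9] tilt axis z [ 0.82  0.   -0.57]
```

Call:
step_arm([
  {"delta_pos": [1.5, 0, -0.1], "dr": [0, 0, 0], "fingers": 1},
  {"delta_pos": [2.8, 0, -0.1], "dr": [0, 0, 0], "fingers": 1},
  {"delta_pos": [4.1, 0, 0.1], "dr": [0, 0, 0], "fingers": 1},
  {"delta_pos": [5.3, 0, 0.4], "dr": [0, 0, 0], "fingers": 1},
  {"delta_pos": [6.5, 0, 0.9], "dr": [0, 0, 0], "fingers": 1},
])

```text
time: 8.78
tool_pos: [0.6059, -0.1439, 0.164]
tool_rot: [3.138, -0.96, 0.185]
contact_force: [-0.4, 0.2, -0.2]
opening: 0.0001
grip_force: 0.2
```

```bash
sed -i 's/(0,.45,1.92)/(.8,1.1,1.4,1.6,1.92)/' look.py; python3 look.py s9
```

```text
yellow bbox (234, 207, 77, 119) poly [[275, 207], [234, 294], [278, 325], [310, 242]]
0.8 [[222.0, 293.0], [264.0, 207.0]]
1.1 [[237.0, 295.0], [279.0, 206.0]]
1.4 [[257.0, 300.0], [297.0, 208.0]]
1.6 [[272.0, 305.0], [311.0, 212.0]]
1.92 [[297.0, 316.0], [333.0, 221.0]]
t 8.82 rv [  0.1 -15.1   0.2] F [ 1.  -0.7  0.8]
 box-frame TCP mm [ 26.7   0.6 165.3] tilt axis z [ 0.82 -0.   -0.57]
```

Call:
step_arm([
  {"delta_pos": [1.8, 0, 1.0], "dr": [0, 0, 0], "fingers": 1},
  {"delta_pos": [3.3, 0, 2.1], "dr": [0, 0, 0], "fingers": 1},
  {"delta_pos": [4.3, 0, 3.1], "dr": [0, 0, 0], "fingers": 1},
  {"delta_pos": [5.0, 0, 4.0], "dr": [0, 0, 0], "fingers": 1},
  {"delta_pos": [5.7, 0, 5.0], "dr": [0, 0, 0], "fingers": 1},
])

```text
time: 9.45
tool_pos: [0.6785, -0.1306, 0.1813]
tool_rot: [3.14, -0.96, 0.183]
contact_force: [-0.4, -0.1, 0.5]
opening: 0.0005
grip_force: 0.0
```

```bash
python3 look.py s10
```

```text
yellow bbox (290, 213, 24, 50) poly [[312, 213], [290, 262]]
0.8 [[222.0, 293.0], [264.0, 207.0]]
1.1 [[237.0, 295.0], [279.0, 206.0]]
1.4 [[257.0, 300.0], [297.0, 208.0]]
1.6 [[272.0, 305.0], [311.0, 212.0]]
1.92 [[297.0, 316.0], [333.0, 221.0]]
t 9.5 rv [ -0.  -15.1   0.1] F [ 0.1 -0.3 -0.2]
 box-frame TCP mm [100.4   0.9 181.7] tilt axis z [ 0.82  0.   -0.57]
```

Call:
step_arm([
  {"delta_pos": [0.4, 0, 0.6], "dr": [0, 0, 0], "fingers": 1},
  {"delta_pos": [0.7, 0, 1.2], "dr": [0, 0, 0], "fingers": 1},
  {"delta_pos": [0.8, 0, 1.5], "dr": [0, 0, 0], "fingers": 1},
  {"delta_pos": [0.8, 0, 1.5], "dr": [0, 0, 0], "fingers": 1},
  {"delta_pos": [0.8, 0, 1.5], "dr": [0, 0, 0], "fingers": 1},
])

```text
time: 10.12
tool_pos: [0.6946, -0.1277, 0.1796]
tool_rot: [3.14, -0.961, 0.184]
contact_force: [-0.2, 0.2, 0.7]
opening: 0.0002
grip_force: 0.0
```

```bash
python3 look.py s11|sed '2,5d'
```

```text
yellow bbox (278, 222, 56, 103) poly [[333, 222], [310, 243], [294, 283], [301, 276], [303, 281], [278, 324], [299, 315]]
1.92 [[297.0, 316.0], [333.0, 221.0]]
t 10.18 rv [  0.  -15.    0.1] F [-0.1  0.3 -0.1]
 box-frame TCP mm [115.6   0.9 179.6] tilt axis z [ 0.82  0.   -0.57]
```

The lid's corners sit at (333,222) and (299,315), matching 1.92 rad, so it is fully open. I'll retreat along the tool axis.

Call:
step_arm([
  {"delta_pos": [0, 0, -3], "dr": [0, 0, 0], "fingers": 1},
  {"delta_pos": [0, 0, -8], "dr": [0, 0, 0], "fingers": 1},
  {"delta_pos": [0, 0, -13], "dr": [0, 0, 0], "fingers": 1},
  {"delta_pos": [0, 0, -18], "dr": [0, 0, 0], "fingers": 1},
  {"delta_pos": [0, 0, -22], "dr": [0, 0, 0], "fingers": 1},
])

```text
time: 10.8
tool_pos: [0.5159, -0.1604, 0.3068]
tool_rot: [3.138, -0.961, 0.185]
contact_force: [0.0, -0.8, 0.3]
opening: 0.0004
grip_force: 0.0
```

Call:
step_arm([
  {"delta_pos": [0, 0, -2], "dr": [0, 0, 0], "fingers": 1},
  {"delta_pos": [0, 0, -4], "dr": [0, 0, 0], "fingers": 1},
  {"delta_pos": [0, 0, -4], "dr": [0, 0, 0], "fingers": 1},
  {"delta_pos": [0, 0, -4], "dr": [0, 0, 0], "fingers": 1},
  {"delta_pos": [0, 0, -4], "dr": [0, 0, 0], "fingers": 1},
])

```text
time: 11.42
tool_pos: [0.4854, -0.1657, 0.3281]
tool_rot: [-3.141, -0.96, 0.183]
contact_force: [-0.4, -0.2, 0.6]
opening: 0.0006
grip_force: 0.0
```

```bash
python3 look.py s12|sed '2,5d'
```

```text
yellow bbox (290, 222, 44, 95) poly [[333, 222], [321, 233], [327, 232], [323, 241], [319, 234], [310, 243], [311, 248], [318, 235], [323, 243], [319, 254], [312, 254], [318, 258], [310, 268], [314, 272], [308, 274], [306, 267], [300, 272], [310, 276], [302, 283], [305, 290], [297, 287], [299, 293], [290, 298], [300, 301], [290, 314], [300, 313]]
1.92 [[297.0, 316.0], [333.0, 221.0]]
t 11.47 rv [ -0.1 -15.    0.1] F [ 0.2  0.1 -0.1]
 box-frame TCP mm [-96.9   1.3 328.1] tilt axis z [ 0.82  0.   -0.57]
```

View pics/s12.png

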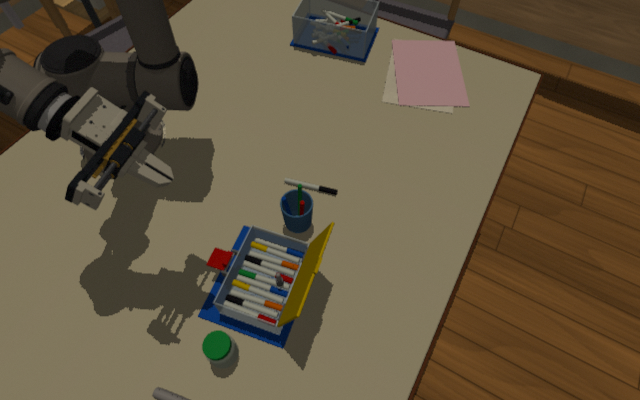

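The lid leans fully open at (315,270), and the tab is back at rest at (220,259). Cup, pen, jar and spoon are where they were, and the hand is clear.

```bash
python3 -c "
from cell import robot
print(robot.hand_in())"
```

```text
the job is handed in; nothing more can be done
None
```

The job is handed in after about 11.5 s: the tab was pressed and has sprung back, the lid is fully open and staying there by itself, the hand is clear, and the jar, cup, spoon and pen look undisturbed in the last picture.

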